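# Secure the vial shaker's load and start it with its lever-lock toggle

## Robot

A 6-joint arm with a two-finger parallel gripper is mounted at the origin on a cart in front of the work surface, level with it; the furniture and walls round the work are solid. World frame = base frame: x ahead of the robot, y to its left, z up, the work surface at z = 0. Lengths are in m, angles in rad, forces in N, time in s.
With the tool pointing down it reaches from about 0.35 to 0.975 m from the base axis. Payload 4.9 kg.
Tool frame: the origin (TCP) lies at the very end of the fingers, on their centre line; the grasp point (between the pads) lies hold_point_z behind it (hold_point_z is the distance from the TCP to the grasp point, in m); x points along the fingers, z is the direction in which the jaws open and shut, and the axes are right-handed (so a half turn about x gives the same grasp; the last joint's range is limited). The gripper opens to 85 mm and grips with 20 to 120 N. Pads are 22 mm wide; open, the fingers measure 114 mm over their backs; the gripper's body (76 mm by 85 mm) begins 54 mm behind the grasp point. The pads swing forward as they close: fully open they stand 13 mm farther back than shut.
Start: joints at [1.022, 0.053, 1.613, -0, 1.476, -0.119], TCP at [0.26, 0.568, 0.231] pointing down, gripper open.
Joint ranges: [-3.01, 3.01], [-1.01, 2.22], [0.06, 2.58], [-1.02, 4.17], [0.09, 2.62], [-3.14, 3.14]. Speed limits (rad/s): [2.57, 2.57, 3.14, 3.14, 3.14, 3.14].

## Interface

Orientations are given as a unit quaternion [x, y, z, w].
In Python, from workcell import * gives the robot as it stands.
- The arm moves only by the tool arm_command, never from a script. Its argument "rows" is a list of rows, each a list of 5 numbers: the opening, from 0 (shut) to 1 (fully open), then the shift along the tool's x, y, z in mm, then the turn about the tool's x in rad. A call has 1 to 20 rows; each row shifts and turns the pose as measured when the row begins, along the tool's axes as they then stand; what a row does not reach is not made up. A row lasts 1/12 s, in which the tool goes at most 41.7 mm and 7.16 degrees, less where a joint would pass 70% of its speed; a pose out of reach is approached as far as the arm can. A call with a gripper value outside its range is refused whole. The fingers move at their own pace and stop on an object; "newtons" is the grip in N (left out, the last holds). Time passes only in rows, so rows that do not move let the fingers close. It gives the time, the measured TCP pose, the force and the opening at its end, in the units of the state.
- state(): the state, without advancing time (a new reading comes with each control period).
- snapshot(name): name is "scene" or "top" or "wrist"; returns the picture (480x640x3 uint8, red, green, blue); there is no depth.
- camera_model(name): a dict with "vfov" (degrees; the focal length in pixels is half the picture's height over the tangent of half this angle, whatever the lens; pixels are square), "cx", "cy" (the principal point, pixels), "k1" (the pictures are not rectified: a ray, as slopes to the right and down, at radius r is drawn at 1 + k1 r^2 times it, then the intrinsics apply), "R" (3x3) and "t" (3): a world point X has camera coordinates R X + t. Camera axes: x right, y down, z forward; pixel columns grow to the right and rows downward; lengths in m; the calibration is good to about 2 mm. A picture is of the moment at which its call begins: read the wrist's pose just before it. camera_model takes no time and is no camera call; for the wrist camera it gives the pose at the moment of the call.
- sign_off(): hands the job in, once; it reports no verdict.
The state is a dict: "time": time; "qpos": joint angles; "qd": joint speeds; "joint_torque": joint torques, N m; "ee_pos": TCP position; "tool_rot": TCP orientation; "wrist_force": force on the tool from outside, world axes, zero at the start; "moment": the same for the moment, N m; "width": finger opening in m.
Only numpy, scipy, OpenCV 4.12 (cv2) and the standard library are available. Lean on these libraries where they do the work, as an engineer would, in place of code of your own. Each camera call takes 0.05 s, during which the arm holds its last target.

## Task

The vial shaker is loaded, but the spring clip that keeps its clamping disc down has only been started in the post: push the clip fully home so that its bow springs over the post. Then start the shaker: lift the orange locking collar on the toggle, flip the lever over from stop (red dot) to run (green dot), and let the collar drop back into its lock. Do not start it before the clip is home, and leave the things standing round it where they are.

Things in the scene. Friction and masses are not known exactly. Their poses are not given: they have to be found in the camera images.
- shaker: Bench vial shaker, fixed; white housing 170 deep (x) x 260 wide (y), top 68 high; origin: centre of its underside, x to its rear, y to its left, z up. Left: three vials under a clear clamping disc (94 diameter, top 163 above the bench, centre x 22, y 62). Right: black console (top 70 above the bench) with the toggle at x -22, y -85, a red dot 36 in front of it, a green dot 36 behind it.
- clip (a joint): Stroke of the steel hitch pin clip (R-clip) along the shaker's +x, m: 0 to 0.005 at the start (its straight leg is already in the post's cross hole, which guides it), 0.026 home, stop 0.027. The bow meets the post at about 0.007 and springs over at about 0.017; up to then it resists with up to about 8 N, then snaps in and stays. Home counts above 0.023.
- clip_eye (a point): Centre of the clip's round eye (19.5 outer diameter, wire 3.5, lying level, 187 above the bench), the clip's end nearer the robot; moves with the clip, axes as the shaker's. The straight leg lies 8 to the right (-y). Push on the back of the eye (9.75 from its centre) towards the shaker's +x. Free height under the wire: 22 to the disc, 15 to its hub.
- post_hole (a point): Middle of the cross hole in the steel post (14 diameter, top 12 above this point, hub of 32 diameter 17 below it); axes as the shaker's, the hole runs along x. At stroke 0 the eye's centre is 52 in front (-x) of it, at home 26.
- lever (a joint): Angle of the toggle's lever about its hinge, rad: 0 at stop (leaning 0.314 = 18 degrees to the shaker's -x, over the red dot), 0.314 upright, 0.628 at run (leaning 18 degrees to +x, over the green dot). Locked at either end by the collar's tooth (about 0.05 of play). Run counts above 0.54.
- collar (a joint): Height of the locking collar along the lever above its lowest place, m: 0 locked, stop at 0.008. A spring presses it down with 4.5 N at 0, 6.9 N at 0.008. Its tooth clears the lock at about 0.004 and the crest in the middle of the swing at about 0.006. Let go at either end of the swing, it seats by itself. Seated counts below 0.0015.
- collar_grip (a point): Middle of the collar's ribbed grip on the lever's axis: orange sleeve, 22 diameter, 20 long along the lever; this point is 36 from the hinge when down. z points along the lever to its tip, y along the hinge (shaker's y). The lever's steel knob (14 diameter) ends 70 from the hinge. Below: a nut 30 wide, top 5 above the hinge, and a neck 21 wide, up to 26 above it.
- lever_pivot (a point): Centre of the toggle's hinge, 72 above the bench; y is the hinge axis (the shaker's y). Gripped from two sides along y, the round collar can turn a little between the fingers as the lever swings. The post's hole lies 44 ahead (+x), 147 to the left (+y) of this point.
- lead_pot: Bystander: dark grey lead pot, 45 diameter, 100 high, upright, origin at the centre of its underside.
- beaker: Bystander: glass beaker, 57 diameter, 101 high, upright, origin at the centre of its underside.
- timer: Bystander: white bench timer lying flat, 66 x 64 x 18, origin at the centre of its underside.
- marker: Bystander: red marker pen lying flat, 10 x 125 (its y) x 12, origin at the centre of its underside.

How it is judged:
On the way, in this order (a step that is already met when the one before it is completed fails the run):
1. the clip is home, its bow sprung over the post, with the toggle still at stop (value of joint clip above 0.023 m and value of joint lever below 0.1 rad), for 0.2 s.
2. the toggle has been flipped to run (value of joint lever above 0.54 rad), for 0.1 s.
At the end, for the whole second after the job is handed in: The clip is home (stroke above 0.023 m), the lever stands at run (angle above 0.54 rad) and the collar has dropped into its lock (within 1.5 mm of its lowest place) (value of joint clip above 0.023 m and value of joint lever above 0.54 rad and value of joint collar below 0.0015 m); the robot touches nothing.
It fails at once if the toggle is flipped past the middle before the clip is home (value of joint lever above 0.35 rad and value of joint clip below 0.02 m).
It fails at once if a bystander is shifted by more than 30 mm or knocked over (distance of any of lead_pot, beaker, timer, marker from where it was at the start of the episode above 0.03 m or angle between any of lead_pot, beaker's own z axis and vertical above 0.5 rad).
It also fails if it takes over 40 s, if anything falls off the work surface, if the arm or the gripper's body presses on something with over 40 N, if the wrist force passes 120 N, or if a joint passes its speed limit or range.

## Working session

There is one attempt and no reset: what is moved stays moved. The work goes in short steps, Python scripts to look and compute and a tool call to move; the robot and the scene stay as the last step left them, time stands still between calls to the robot, and variables do not carry over. Pictures are saved under pics/ and viewed, and the job is handed in when it is done.

Besides the shell and the picture viewer there is one more tool, called after ">>>" in YAML: its name, and indented under it one key for each argument. arm_command: Moves the arm, as the interface text tells. Its arguments: {"type":"object","properties":{"rows":{"type":"array","items":{"type":"array","items":{"type":"number"}}},"newtons":{"type":"number"}},"required":["rows"]}

```bash
ls; mkdir -p pics
python3 - <<'E'
from workcell import *
import cv2
s=state(); print(s)
for n in ["scene","top","wrist"]:
    m=camera_model(n); print(n,m)
    cv2.imwrite(f"pics/{n}0.png",snapshot(n)[:,:,::-1])
E
```

```text
pics
{'time': 0.0, 'qpos': array([ 1.02199944e+00,  5.33316977e-02,  1.61430736e+00,  2.22673732e-05,
        1.47597233e+00, -1.19013294e-01]), 'qd': array([ 0.00120158,  0.00103436, -0.00116652, -0.00239802, -0.0001851 ,
        0.00248138]), 'joint_torque': array([-4.65960093e-04, -3.93679333e+01, -3.70178461e+01, -6.40105850e-05,
        6.89520588e-03,  1.00710889e-05]), 'ee_pos': array([0.26009697, 0.56762639, 0.23007062]), 'tool_rot': array([-0.38218241,  0.59576633,  0.38157369,  0.59447506]), 'wrist_force': array([-0.67044114,  0.2239991 ,  0.74333229]), 'moment': array([ 0.01629769, -0.09048873,  0.05330928]), 'width': 0.08527194402517273}
scene {'vfov': 51.73449711410552, 'cx': 320.0345992038764, 'cy': 241.97844128991778, 'k1': 0.023735413511010682, 'R': array([[ 0.54825382, -0.8360905 , -0.01924616],
       [-0.55921603, -0.34939169, -0.75179976],
       [ 0.6218482 ,  0.42293985, -0.65911054]]), 't': array([-0.30109965,  0.3997298 ,  0.59913956])}
top {'vfov': 44.358011795560245, 'cx': 311.9317765885403, 'cy': 235.58834120542662, 'k1': 0.03883875598968829, 'R': array([[-0.01128707, -0.99984252,  0.01369436],
       [-0.99668911,  0.01014656, -0.08067129],
       [ 0.08051963, -0.01455956, -0.99664668]]), 't': array([-0.01341407,  0.53486819,  1.08214461])}
wrist {'vfov': 71.464918025804, 'cx': 314.1650494880807, 'cy': 238.6078706425652, 'k1': -0.0333375272370879, 'R': array([[ 0.4161834 ,  0.90927746, -0.00242568],
       [ 0.8741157 , -0.39935203,  0.27647729],
       [ 0.25042587, -0.11718559, -0.96101739]]), 't': array([-0.62414284, -0.03709273,  0.38017099])}
```

View pics/scene0.png

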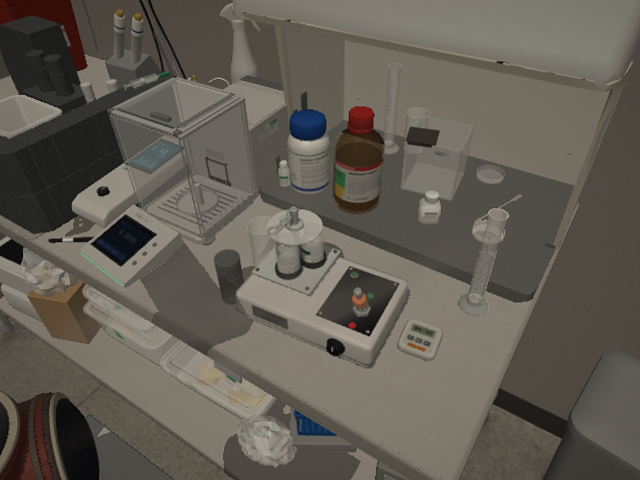

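View pics/top0.png

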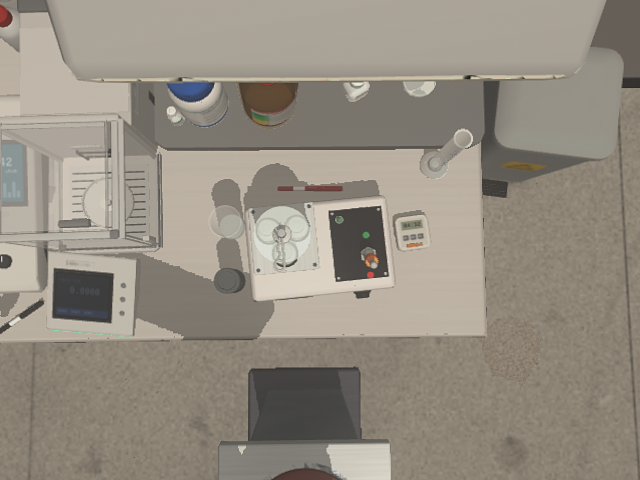

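View pics/wrist0.png

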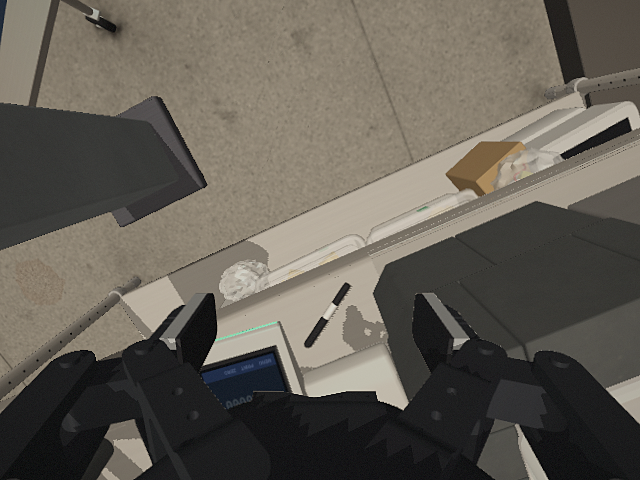

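Run:
```python
import cv2
a=cv2.imread("pics/top0.png")[185:310,235:405]; cv2.imwrite("pics/topz.png",cv2.resize(a,None,fx=4.7,fy=4.7,interpolation=cv2.INTER_CUBIC))
a=cv2.imread("pics/scene0.png")[195:365,225:420]; cv2.imwrite("pics/scenez.png",cv2.resize(a,None,fx=3.5,fy=3.5,interpolation=cv2.INTER_CUBIC))
```

```text
(no output)
```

View pics/topz.png

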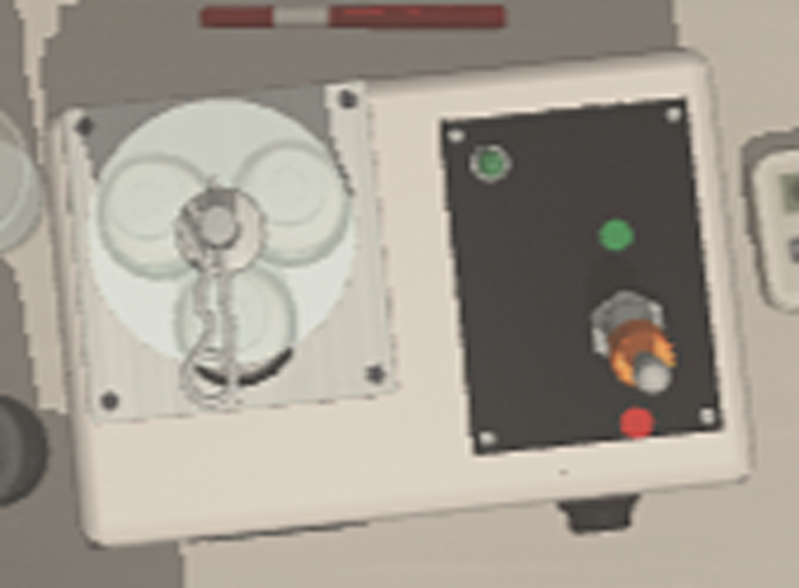

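View pics/scenez.png

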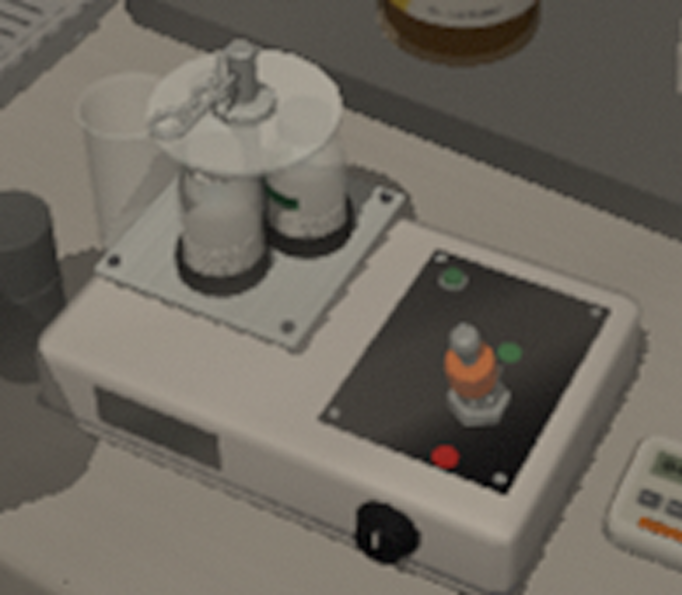

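```bash
cat > h.py <<'E'
import numpy as np, cv2
from scipy.optimize import least_squares
def proj(m,X):
    X=np.atleast_2d(X); f=240/np.tan(np.radians(m['vfov']/2))
    c=X@np.array(m['R']).T+np.array(m['t']); a=c[:,:2]/c[:,2:]; r2=(a**2).sum(1,keepdims=True)
    a=a*(1+m['k1']*r2); return a*f+[m['cx'],m['cy']]
def sw(p,P):
    x,y,th=p[:3]; c,s=np.cos(th),np.sin(th); P=np.atleast_2d(P)
    return np.c_[x+c*P[:,0]-s*P[:,1], y+s*P[:,0]+c*P[:,1],P[:,2]]
L=.314
def pts(st,lev=0):
    a=lev-L
    return np.array([[14,-85,70],[-58,-85,70],[22,62,199],[22-52+st*1e3,70,187],[-22+68*np.sin(a),-85,72+68*np.cos(a)]])/1e3
E
python3 - <<'E'
from h import *
from workcell import camera_model
T=(np.array([[616,235],[637,423],[219,226],[209,378],[653,374]])+.5)/4.7+[235,185]-.5
S=(np.array([[510,352],[445,456],[240,46],[170,122],[464,332]])+.5)/3.5+[225,195]-.5
mt,ms=camera_model('top'),camera_model('scene')
def res(p,full=False):
    X=sw(p,pts(p[3])); r=np.r_[(proj(mt,X)-T),(proj(ms,X)-S)]
    return r if full else r.ravel()
for sel in [slice(None)]:
    o=least_squares(res,[.5,0,0.1,.003]); print(o.x, o.cost); print(res(o.x,True).round(2))
for nm,sl in (('top',slice(0,10)),('scene',slice(10,20))):
    q=least_squares(lambda p:res(p)[sl],o.x); print(nm,q.x,q.cost)
p=o.x
print(sw(p,pts(p[3])), 'hole',sw(p,[[.022,.062,.187]]),'pivot',sw(p,[[-.022,-.085,.072]]))
E
```

```text
[ 0.50998425 -0.03114369  0.09417877  0.00175028] 1.009981034341932
[[-0.26 -0.19]
 [-0.18 -0.2 ]
 [-0.61 -0.39]
 [-0.01 -0.15]
 [-0.14  0.7 ]
 [-0.01 -0.1 ]
 [ 0.46  0.09]
 [ 0.    0.25]
 [ 0.16  0.41]
 [ 0.23  0.5 ]]
top [ 0.50979668 -0.0315031   0.097424    0.00196306] 0.41957978511520194
scene [ 0.51043362 -0.03068416  0.08990141  0.00159732] 0.1177725452371595
[[ 0.53191557 -0.11445045  0.07      ]
 [ 0.46023464 -0.1212213   0.07      ]
 [ 0.5260563   0.03265043  0.199     ]
 [ 0.47527694  0.03588951  0.187     ]
 [ 0.47516533 -0.11981098  0.13667519]] hole [[0.5260563  0.03265043 0.187     ]] pivot [[ 0.49607511 -0.11783588  0.072     ]]
```

```bash
cat >> h.py <<'E'
from scipy.spatial.transform import Rotation as Ro
P=np.array([0.50998,-0.03114,0.09418])
def tool(s): return Ro.from_quat(s['tool_rot']).as_matrix()
def plan(s,target,yaw=None):
    """shift in tool mm and turn to make tool z along shaker +-y"""
    R=tool(s); print('pos',s['ee_pos'].round(4),'t',round(s['time'],2),'w',round(s['width'],4),'F',s['wrist_force'].round(1))
    print('R cols x,y,z:',R.T.round(3).tolist())
    print('shift mm',(R.T@(np.array(target)-s['ee_pos'])*1e3).round(1))
    zy=R.T@np.array([-np.sin(P[2]),np.cos(P[2]),0]); 
    # turn about x by a: new z = -sin a*y+cos a*z
    a=np.arctan2(-zy[1],zy[2]); b=np.arctan2(zy[1],-zy[2]); print('turn options',round(a,3),round(b,3))
E
python3 - <<'E'
from h import *
import workcell as w
print([ (k,getattr(w,k)) for k in dir(w) if 'hold' in k])
from workcell import *
s=state()
p=P
e=sw(p,[[.022-.052-.03-.02,.070,0.23]])[0]; print(e)
plan(s,e)
m=camera_model('top')
R,t=np.array(m['R']),np.array(m['t'])
f=240/np.tan(np.radians(m['vfov']/2))
for (u,v,z) in [(160,250,.2),(130,250,.25),(140,330,.05),(340,80,.5),(340,80,.35),(230,270,.1)]:
    d=np.array([(u-m['cx'])/f,(v-m['cy'])/f,1]); C=-R.T@t; D=R.T@d; print(u,v,z,C+D*(z-C[2])/D[2])
E
```

```text
[('hold_point_z', 0.0187)]
[0.42375167 0.03102652 0.23      ]
pos [0.2602 0.5677 0.2303] t 0.15 w 0.0856 F [ 0.8  0.5 -0.5]
R cols x,y,z: [[-0.001, -0.001, -1.0], [-0.909, 0.417, 0.0], [0.417, 0.909, -0.002]]
shift mm [   0.9 -372.3 -419.7]
turn options -0.524 2.618
160 250 0.2 [0.50011519 0.22110621 0.2       ]
130 250 0.25 [0.49763414 0.25309323 0.25      ]
140 330 0.05 [0.36542086 0.29202407 0.05      ]
340 80 0.5 [ 0.66489672 -0.04449675  0.5       ]
340 80 0.35 [ 0.71774356 -0.05448631  0.35      ]
230 270 0.1 [0.47008555 0.12441611 0.1       ]
```

>>> arm_command:
  rows:
    - [0,-3,-25,-28,0]
    - [0,-3,-25,-28,0]
    - [0,-3,-25,-28,0]
    - [0,-3,-25,-28,0]
    - [0,-3,-25,-28,0]
    - [0,-3,-25,-28,0]
    - [0,-3,-25,-28,0]
    - [0,0,-25,-28,0]
    - [0,0,-25,-28,0]
    - [0,0,-25,-28,0]
    - [0,0,-25,-28,0]
    - [0,0,-25,-28,0]
    - [0,0,-25,-28,0]
    - [0,0,0,0,-0.105]
    - [0,0,0,0,-0.105]
    - [0,0,0,0,-0.105]
    - [0,0,0,0,-0.105]
    - [0,0,0,0,-0.105]
  newtons: 60

```text
time: 1.65
ee_pos: [0.4067, 0.0767, 0.2457]
tool_rot: [0.529, -0.474, -0.527, -0.467]
wrist_force: [-0.9, -0.2, -0.3]
width: -0.0002
```

Run:
```python
from h import *
from workcell import *
s=state()
plan(s,sw(P,[[.022-.052-.04,.070,0.176]])[0])
m=camera_model('wrist'); im=snapshot('wrist')[:,:,::-1].copy()
cv2.imwrite('pics/w1.png',im)
print(proj(m,sw(P,pts(.00175))))
```

```text
pos [0.4067 0.0767 0.2457] t 1.65 w -0.0002 F [-0.9 -0.2 -0.3]
R cols x,y,z: [[-0.005, -0.009, -1.0], [-0.993, -0.115, 0.006], [-0.115, 0.993, -0.008]]
shift mm [ 70.  -22.1 -46.9]
turn options 0.021 -3.121
[[126.56416453 310.42957554]
 [117.11555655 246.76229945]
 [233.66013974 413.06744692]
 [245.54901789 342.09513981]
 [ 74.81406462 286.94368129]]
```

View pics/w1.png

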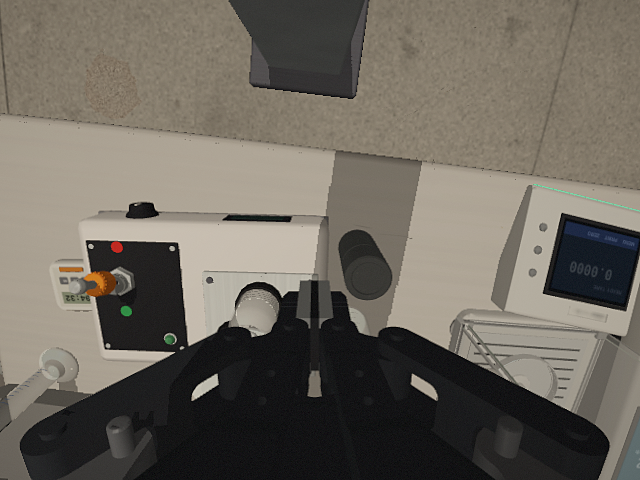

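>>> arm_command:
  rows:
    - [0,0,0,-24,0.021]
    - [0,0,0,-23,0]
    - [0,35,-11,0,0]
    - [0,35,-11,0,0]
    - [0,0,0,0,0]

```text
time: 2.12
ee_pos: [0.4355, 0.0297, 0.1765]
tool_rot: [0.524, -0.48, -0.518, -0.476]
wrist_force: [-1.2, -0.3, 0.0]
width: 0.0003
```

Run:
```python
from h import *
from workcell import *
s=state()
plan(s,sw(P,[[.022-.052-.03,.070,0.176]])[0])
for n in ('scene','top'):
    im=snapshot(n)[:,:,::-1]; x,y=((225,130) if n=='scene' else (220,180))
    cv2.imwrite(f'pics/{n}2.png',cv2.resize(im[y:y+150,x:x+200],None,fx=4,fy=4,interpolation=cv2.INTER_CUBIC))
```

```text
pos [0.4355 0.0297 0.1765] t 2.12 w 0.0003 F [-1.2 -0.3  0. ]
R cols x,y,z: [[0.002, -0.01, -1.0], [-0.996, -0.087, -0.001], [-0.087, 0.996, -0.01]]
shift mm [ 0.5 -8.4  2.5]
turn options -0.007 3.135
```

View pics/scene2.png

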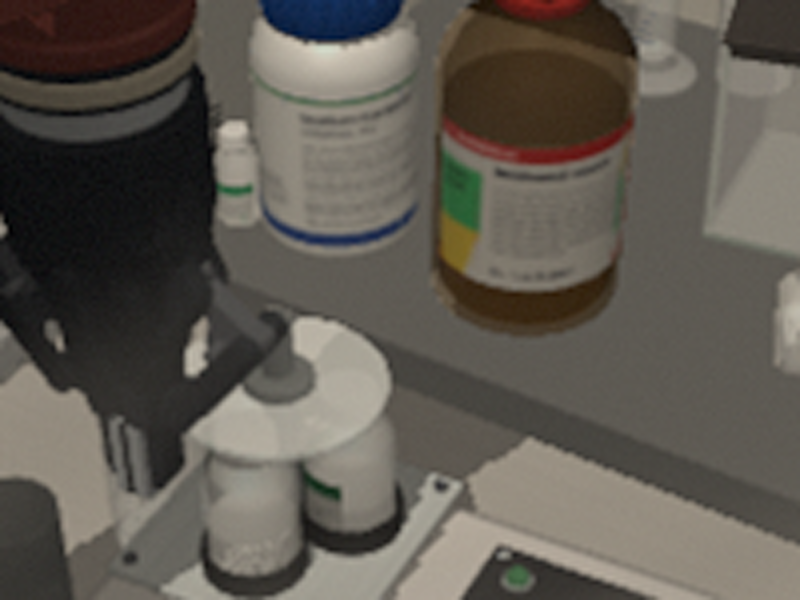

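View pics/top2.png

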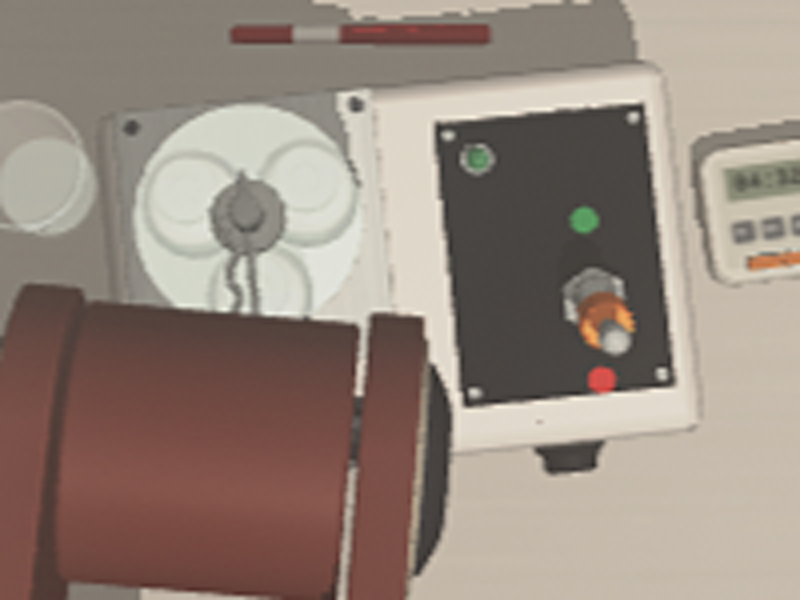

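>>> arm_command:
  rows:
    - [0,0,-8,2.5,0]
    - [0,0,-6,0,0]
    - [0,0,-4,0,0]
    - [0,0,-4,0,0]
    - [0,0,-4,0,0]
    - [0,0,-4,0,0]

```text
time: 2.72
ee_pos: [0.4728, 0.0364, 0.1917]
tool_rot: [0.53, -0.475, -0.513, -0.48]
wrist_force: [1.5, -0.7, -0.6]
width: -0.0
```

Run:
```python
from h import *
from workcell import *
plan(state(),sw(P,[[-.02475,.070,0.176]])[0])
```

```text
pos [0.4728 0.0364 0.1917] t 2.72 w -0.0 F [ 1.5 -0.7 -0.6]
R cols x,y,z: [[0.023, -0.011, -1.0], [-0.996, -0.089, -0.021], [-0.089, 0.996, -0.013]]
shift mm [15.8 -5.5 -0.5]
turn options -0.005 3.136
```

Run:
```python
from h import *
from workcell import *
for n in ('scene','wrist'):
    im=snapshot(n)[:,:,::-1]; x,y=((240,150) if n=='scene' else (200,240))
    cv2.imwrite(f'pics/{n}3.png',cv2.resize(im[y:y+110,x:x+150] if n=='scene' else im[y:,x:x+300],None,fx=5 if n=='scene' else 2.5,fy=5 if n=='scene' else 2.5,interpolation=cv2.INTER_CUBIC))
plan(state(),sw(P,[[-.02475,.070,0.176]])[0])
print(state()['joint_torque'])
```

```text
pos [0.4728 0.0363 0.1915] t 2.82 w 0.0003 F [-0.5  0.1 -0.6]
R cols x,y,z: [[0.022, -0.011, -1.0], [-0.996, -0.089, -0.021], [-0.088, 0.996, -0.013]]
shift mm [15.6 -5.6 -0.4]
turn options -0.005 3.136
[ 5.52601903e-02 -2.31044000e+01 -3.68945146e+01 -1.97301671e-02
 -1.24709057e-01  1.05041976e-02]
```

View pics/scene3.png

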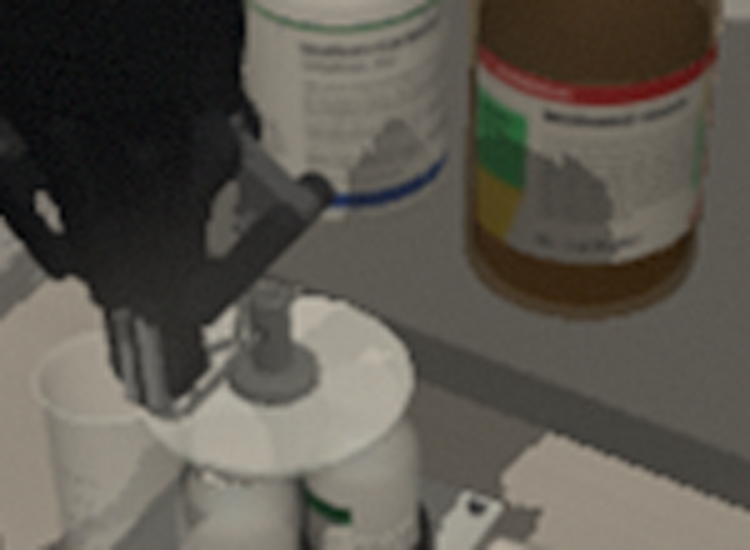

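View pics/wrist3.png

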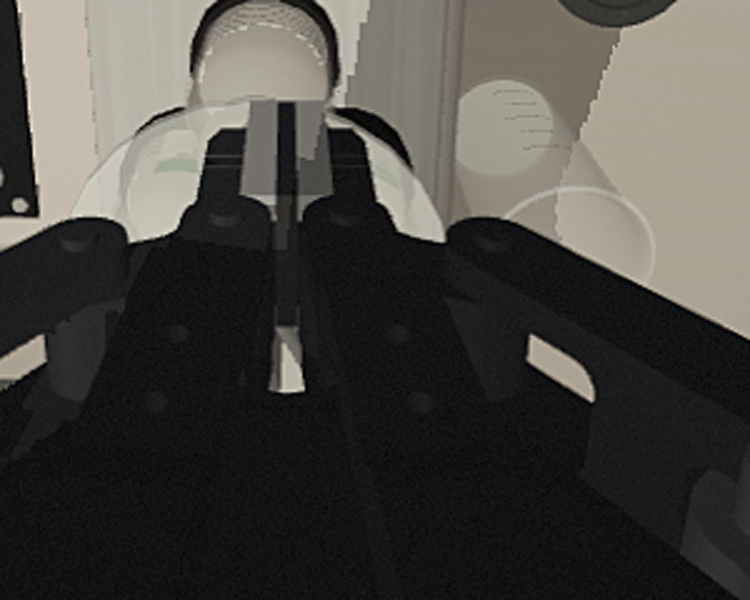

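>>> arm_command:
  rows:
    - [0,-10,0,0,0]
    - [0,-10,0,0,0]
    - [0,0,10,0,0]
    - [0,0,10,0,0]
    - [0,0,10,0,0]

```text
time: 3.23
ee_pos: [0.4427, 0.0338, 0.2153]
tool_rot: [0.53, -0.475, -0.513, -0.48]
wrist_force: [-0.5, 0.4, -0.1]
width: 0.0006
```

Run:
```python
from h import *
from workcell import *
plan(state(),sw(P,[[-.065,.070,0.176]])[0])
```

```text
pos [0.4427 0.0338 0.2153] t 3.23 w 0.0006 F [-0.5  0.4 -0.1]
R cols x,y,z: [[0.023, -0.011, -1.0], [-0.996, -0.089, -0.022], [-0.088, 0.996, -0.013]]
shift mm [39.2  5.  -0.4]
turn options -0.005 3.136
```

>>> arm_command:
  rows:
    - [0,0,10,0,0]
    - [0,0,10,0,0]
    - [0,0,10,0,0]
    - [0,0,10,0,0]
    - [0,0,10,0,0]

```text
time: 3.65
ee_pos: [0.3912, 0.0289, 0.2202]
tool_rot: [0.532, -0.474, -0.511, -0.481]
wrist_force: [0.0, 0.7, -0.8]
width: -0.0002
```

Run:
```python
from h import *
from workcell import *
plan(state(),sw(P,[[-.065,.070,0.176]])[0])
for n in ('scene','top'):
    im=snapshot(n)[:,:,::-1]; x,y=((255,190) if n=='scene' else (240,190))
    cv2.imwrite(f'pics/{n}4.png',cv2.resize(im[y:y+90,x:x+120],None,fx=6,fy=6,interpolation=cv2.INTER_CUBIC))
```

```text
pos [0.3912 0.0289 0.2202] t 3.65 w -0.0002 F [ 0.   0.7 -0.8]
R cols x,y,z: [[0.029, -0.012, -0.999], [-0.996, -0.088, -0.028], [-0.088, 0.996, -0.015]]
shift mm [ 45.6 -46.3  -0. ]
turn options -0.006 3.136
```

View pics/scene4.png

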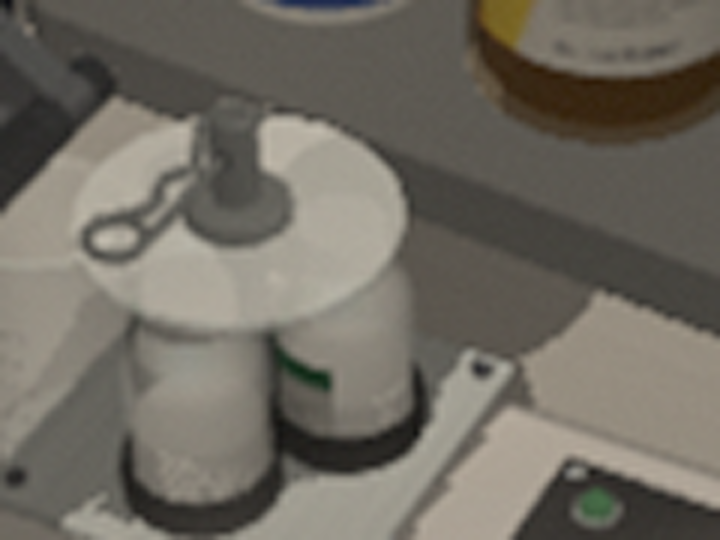

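View pics/top4.png

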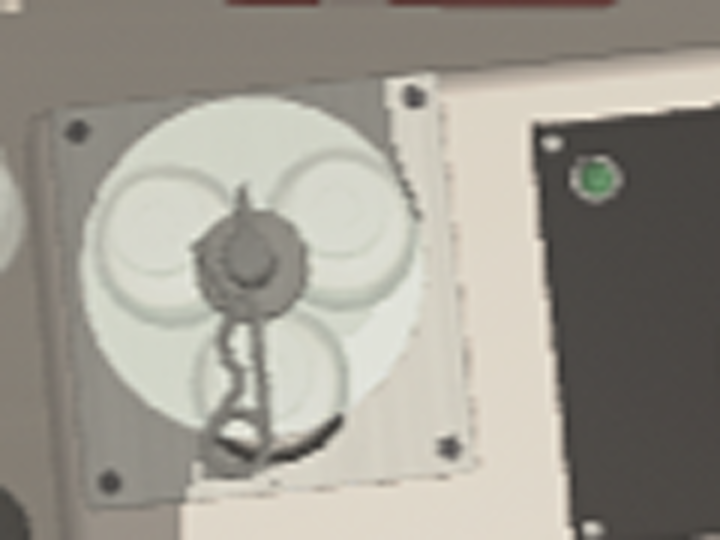

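>>> arm_command:
  rows:
    - [0,0,-15,0,0]
    - [0,0,-15,0,0]
    - [0,0,0,0,0]
    - [0,20,0,0,0]
    - [0,15,0,0,0]
    - [0,0,0,0,0]

```text
time: 4.25
ee_pos: [0.4263, 0.031, 0.1909]
tool_rot: [0.535, -0.471, -0.508, -0.484]
wrist_force: [0.3, 0.2, -0.2]
width: 0.0001
```

Run:
```python
from h import *
from workcell import *
plan(state(),sw(P,[[-.06,.070,0.172]])[0])
```

```text
pos [0.4263 0.031  0.1909] t 4.25 w 0.0001 F [ 0.3  0.2 -0.2]
R cols x,y,z: [[0.04, -0.013, -0.999], [-0.995, -0.088, -0.038], [-0.087, 0.996, -0.017]]
shift mm [ 19.5 -16.8   0.7]
turn options -0.006 3.135
```

>>> arm_command:
  rows:
    - [0,0,0,0,0]
    - [0,0,0,0,0]
    - [0,0,0,0,0]
    - [0,0,0,0,0]

```text
time: 4.58
ee_pos: [0.4265, 0.0309, 0.1931]
tool_rot: [0.535, -0.471, -0.507, -0.484]
wrist_force: [1.1, 0.2, 0.4]
width: -0.0003
```

Run:
```python
from h import *
from workcell import *
plan(state(),sw(P,[[-.06,.070,0.172]])[0])
```

```text
pos [0.4265 0.0309 0.1931] t 4.58 w -0.0003 F [1.1 0.2 0.4]
R cols x,y,z: [[0.041, -0.013, -0.999], [-0.995, -0.088, -0.039], [-0.087, 0.996, -0.017]]
shift mm [ 21.8 -16.5   0.8]
turn options -0.006 3.135
```

>>> arm_command:
  rows:
    - [0,20,0,0,0]
    - [0,0,0,0,0]

```text
time: 4.75
ee_pos: [0.4286, 0.0306, 0.1753]
tool_rot: [0.536, -0.47, -0.506, -0.485]
wrist_force: [-1.8, -0.9, -0.9]
width: -0.0004
```

Run:
```python
from h import *
from workcell import *
plan(state(),sw(P,[[-.06,.070,0.172]])[0])
```

```text
pos [0.4286 0.0306 0.1753] t 4.75 w -0.0004 F [-1.8 -0.9 -0.9]
R cols x,y,z: [[0.045, -0.014, -0.999], [-0.995, -0.088, -0.044], [-0.087, 0.996, -0.018]]
shift mm [  4.  -15.1   1.1]
turn options -0.006 3.135
```

>>> arm_command:
  rows:
    - [0,0,-5,0,0]
    - [0,0,-5,0,0]

```text
time: 4.92
ee_pos: [0.4391, 0.0314, 0.1774]
tool_rot: [0.537, -0.47, -0.506, -0.485]
wrist_force: [0.0, 0.0, -0.9]
width: 0.0004
```

Run:
```python
from h import *
from workcell import *
plan(state(),sw(P,[[-.06,.070,0.172]])[0])
```

```text
pos [0.4391 0.0314 0.1774] t 4.92 w 0.0004 F [ 0.   0.  -0.9]
R cols x,y,z: [[0.047, -0.014, -0.999], [-0.995, -0.088, -0.046], [-0.087, 0.996, -0.018]]
shift mm [ 5.6 -4.4  1.2]
turn options -0.006 3.135
```

>>> arm_command:
  rows:
    - [0,7,-4,1,0]
    - [0,1,-5,0,0]
    - [0,1,-5,0,0]

```text
time: 5.17
ee_pos: [0.4566, 0.0337, 0.1714]
tool_rot: [0.538, -0.469, -0.504, -0.486]
wrist_force: [0.2, -0.3, 1.1]
width: -0.0002
```

```bash
cat > c.py <<'E'
from h import *
from workcell import *
plan(state(),sw(P,[[-.02475,.070,0.172]])[0])
E
python3 c.py
```

```text
pos [0.4566 0.0337 0.1714] t 5.17 w -0.0002 F [ 0.2 -0.3  1.1]
R cols x,y,z: [[0.052, -0.014, -0.999], [-0.995, -0.088, -0.05], [-0.087, 0.996, -0.019]]
shift mm [  0.5 -22.3   0.6]
turn options -0.006 3.135
```

>>> arm_command:
  rows:
    - [0,1.5,-4,0,0]
    - [0,1.5,-4,0,0]

```text
time: 5.33
ee_pos: [0.465, 0.0344, 0.1691]
tool_rot: [0.537, -0.47, -0.505, -0.485]
wrist_force: [-6.9, -0.1, 6.1]
width: -0.0001
```

```bash
python3 c.py
```

```text
pos [0.465  0.0344 0.1691] t 5.33 w -0.0001 F [-6.9 -0.1  6.1]
R cols x,y,z: [[0.048, -0.015, -0.999], [-0.995, -0.088, -0.047], [-0.087, 0.996, -0.019]]
shift mm [ -2.2 -14.    0.6]
turn options -0.006 3.136
```

>>> arm_command:
  rows:
    - [0,0,-5,0,0]
    - [0,0.5,-5,0,0]

```text
time: 5.5
ee_pos: [0.4747, 0.0353, 0.1686]
tool_rot: [0.536, -0.471, -0.506, -0.484]
wrist_force: [-2.6, 1.0, 2.0]
width: -0.0001
```

```bash
python3 c.py
```

```text
pos [0.4747 0.0353 0.1686] t 5.5 w -0.0001 F [-2.6  1.   2. ]
R cols x,y,z: [[0.043, -0.015, -0.999], [-0.995, -0.088, -0.042], [-0.087, 0.996, -0.019]]
shift mm [-3.2 -4.3  0.5]
turn options -0.006 3.136
```

>>> arm_command:
  rows:
    - [0,0,-4,0,0]
    - [0,0.5,-3,0,0]

```text
time: 5.67
ee_pos: [0.4808, 0.0359, 0.1682]
tool_rot: [0.535, -0.473, -0.508, -0.482]
wrist_force: [-22.8, -1.9, 15.4]
width: -0.0003
```

```bash
python3 c.py
```

```text
pos [0.4808 0.0359 0.1682] t 5.67 w -0.0003 F [-22.8  -1.9  15.4]
R cols x,y,z: [[0.037, -0.015, -0.999], [-0.995, -0.088, -0.035], [-0.088, 0.996, -0.019]]
shift mm [-3.9  1.9  0.4]
turn options -0.006 3.136
```

>>> arm_command:
  rows:
    - [0,0,0,0,0]
    - [0,0,0,0,0]
    - [0,0,8,0,0]
    - [0,0,15,0,0]
    - [0,0,20,0,0]
    - [0,0,20,0,0]
    - [0,0,20,0,0]

```text
time: 6.25
ee_pos: [0.3985, 0.0284, 0.1654]
tool_rot: [0.535, -0.472, -0.508, -0.482]
wrist_force: [-0.9, 0.1, 0.1]
width: -0.0
```

```bash
python3 c.py;  python3 - <<'E'
from h import *
from workcell import *
o=[]
for n in ('scene','top'):
    im=snapshot(n)[:,:,::-1]; x,y=((255,190) if n=='scene' else (240,190))
    q=proj(camera_model(n),sw(P,pts(.026)))[3]; print(n,(q-[x,y])*5)
    o.append(cv2.resize(im[y:y+90,x:x+80],None,fx=5,fy=5,interpolation=cv2.INTER_CUBIC))
cv2.imwrite('pics/c5.png',np.hstack(o))
E
```

```text
pos [0.3985 0.0284 0.1654] t 6.25 w -0.0 F [-0.9  0.1  0.1]
R cols x,y,z: [[0.038, -0.015, -0.999], [-0.995, -0.089, -0.037], [-0.089, 0.996, -0.019]]
shift mm [ -3.7 -80.9   0.6]
turn options -0.005 3.137
scene [131.45603579 156.64780468]
top [187.63598086 298.4677601 ]
```

View pics/c5.png

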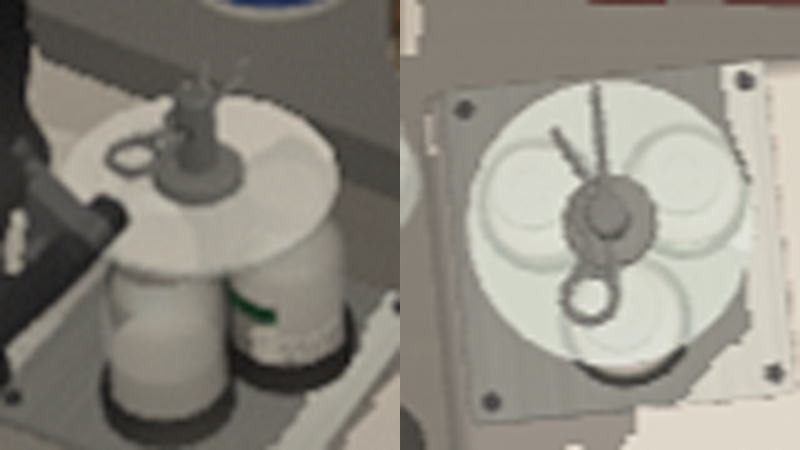

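```bash
cat > d.py <<'E'
from h import *
from workcell import *
import sys
r=float(sys.argv[1]); a=float(sys.argv[2])-.314; dz=float(sys.argv[3])
s=state(); g=sw(P,[[-.022+r*np.sin(a),-.085,.072+r*np.cos(a)+dz]])[0]
t=g+tool(s)[:,0]*.0187
print('grip',g.round(4),'tcp target',t.round(4)); plan(s,t)
G=s['ee_pos']-tool(s)[:,0]*.0187
c,q=np.cos(P[2]),np.sin(P[2]); d=G-np.r_[P[:2],0]
u=np.array([c*d[0]+q*d[1]+.022,-q*d[0]+c*d[1]+.085,d[2]-.072])
print('grasp rel pivot (shaker mm)',(u*1e3).round(1),'angle lever',round(np.arctan2(u[0],u[2])+.314,3),'r',round(np.hypot(u[0],u[2])*1e3,1))
E
python3 d.py .037 0 .085
```

```text
grip [ 0.4847 -0.1189  0.1922] tcp target [ 0.4854 -0.1192  0.1735]
pos [0.3974 0.0284 0.1649] t 6.35 w -0.0 F [-0.7 -0.1  0.4]
R cols x,y,z: [[0.038, -0.015, -0.999], [-0.995, -0.089, -0.036], [-0.088, 0.996, -0.019]]
shift mm [  -3.   -74.8 -154.9]
turn options -0.005 3.136
grasp rel pivot (shaker mm) [-85.1 155.2 111.5] angle lever -0.338 r 140.3
```

>>> arm_command:
  rows:
    - [0.65,-4,0,-31,0]
    - [0.65,-2,0,-31,0]
    - [0.65,0,-5,-31,0]
    - [0.65,0,-15,-31,0]
    - [0.65,0,-20,-25,0]
    - [0.65,0,-20,0,0]
    - [0.65,0,-10,0,0]
    - [0.65,0,0,0,0]

```text
time: 7.02
ee_pos: [0.4886, -0.1213, 0.1791]
tool_rot: [0.541, -0.468, -0.502, -0.485]
wrist_force: [-0.4, 0.8, -0.6]
width: 0.0557
```

```bash
python3 d.py .037 0 .0
python3 - <<'E'
from h import *
from workcell import *
cv2.imwrite('pics/w6.png',snapshot('wrist')[:,:,::-1])
print(proj(camera_model('wrist'),sw(P,pts(.026))))
E
```

```text
grip [ 0.4847 -0.1189  0.1072] tcp target [ 0.4858 -0.1193  0.0885]
pos [ 0.4886 -0.1213  0.1791] t 7.02 w 0.0557 F [-0.4  0.8 -0.6]
R cols x,y,z: [[0.057, -0.02, -0.998], [-0.994, -0.091, -0.055], [-0.09, 0.996, -0.025]]
shift mm [90.2  7.6  4.5]
turn options -0.003 3.139
grasp rel pivot (shaker mm) [ -8.8  -2.2 125.7] angle lever 0.244 r 126.0
[[320.51050719 279.28376392]
 [320.80704951 192.82885831]
 [627.36251112 415.42916264]
 [640.21217233 354.06744078]
 [320.05493451 241.26958366]]
```

View pics/w6.png

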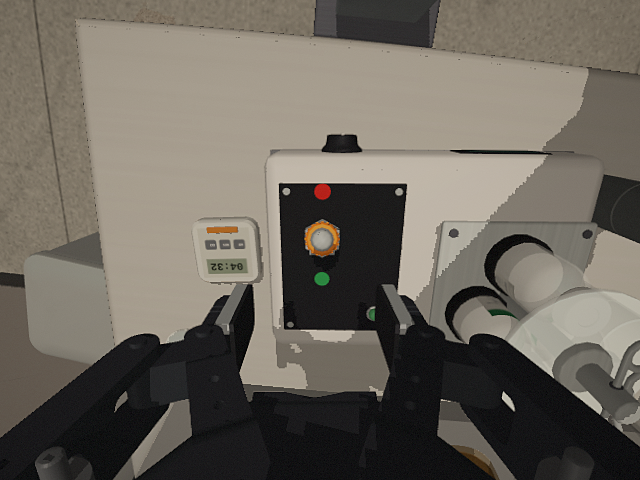

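>>> arm_command:
  rows:
    - [0.65,5,8,4.5,0]
    - [0.65,25,0,0,0]
    - [0.65,25,0,0,0]
    - [0.65,15,0,0,0]
    - [0.65,0,0,0,0]

```text
time: 7.48
ee_pos: [0.4806, -0.1165, 0.1063]
tool_rot: [0.543, -0.467, -0.502, -0.485]
wrist_force: [-0.5, 0.0, -0.7]
width: 0.0554
```

```bash
python3 d.py .037 0 .0
```

```text
grip [ 0.4847 -0.1189  0.1072] tcp target [ 0.4858 -0.1193  0.0885]
pos [ 0.4806 -0.1165  0.1063] t 7.48 w 0.0554 F [-0.5  0.  -0.7]
R cols x,y,z: [[0.06, -0.021, -0.998], [-0.994, -0.094, -0.058], [-0.093, 0.995, -0.026]]
shift mm [18.1 -3.9 -2.8]
turn options 0.0 -3.141
grasp rel pivot (shaker mm) [-16.3   3.3  52.9] angle lever 0.015 r 55.4
```

>>> arm_command:
  rows:
    - [0.65,10,-4,-3,0]
    - [0.65,10,0,0,0]
    - [0.65,0,0,0,0]

```text
time: 7.73
ee_pos: [0.4833, -0.1177, 0.0855]
tool_rot: [0.543, -0.467, -0.503, -0.484]
wrist_force: [1.0, 0.8, -0.8]
width: 0.0556
```

```bash
python3 d.py .037 0 .0
```

```text
grip [ 0.4847 -0.1189  0.1072] tcp target [ 0.4858 -0.1193  0.0885]
pos [ 0.4833 -0.1177  0.0855] t 7.73 w 0.0556 F [ 1.   0.8 -0.8]
R cols x,y,z: [[0.059, -0.02, -0.998], [-0.994, -0.095, -0.057], [-0.094, 0.995, -0.026]]
shift mm [-2.8 -2.5 -1.9]
turn options 0.002 -3.14
grasp rel pivot (shaker mm) [-13.8   1.8  32.2] angle lever -0.09 r 35.0
```

Close on the collar with the small correction.

>>> arm_command:
  rows:
    - [0.3,-2.5,-2.5,-2,0]
    - [0,0,0,0,0]
    - [0,0,0,0,0]
    - [0,0,0,0,0]
  newtons: 60

```text
time: 8.07
ee_pos: [0.4856, -0.1186, 0.0902]
tool_rot: [0.544, -0.466, -0.503, -0.484]
wrist_force: [0.5, -1.5, -5.7]
width: 0.0198
```

```bash
python3 d.py .037 0 .0;python3 - <<'E'
from h import *
from workcell import *
o=[]
for n in ('scene','wrist'):
    im=snapshot(n)[:,:,::-1]; x,y=((310,240) if n=='scene' else (220,150))
    k=6 if n=='scene' else 2.5
    o.append(cv2.resize(im[y:y+96,x:x+80] if n=='scene' else im[y:y+240,x:x+160],(400,480),interpolation=cv2.INTER_CUBIC))
cv2.imwrite('pics/g7.png',np.hstack(o))
E
```

```text
grip [ 0.4847 -0.1189  0.1072] tcp target [ 0.4858 -0.1193  0.0885]
pos [ 0.4856 -0.1186  0.0902] t 8.07 w 0.0198 F [ 0.5 -1.5 -5.7]
R cols x,y,z: [[0.06, -0.02, -0.998], [-0.994, -0.096, -0.058], [-0.095, 0.995, -0.025]]
shift mm [ 1.7 -0.1 -0.6]
turn options 0.002 -3.139
grasp rel pivot (shaker mm) [-11.6   0.7  36.9] angle lever 0.009 r 38.7
```

View pics/g7.png

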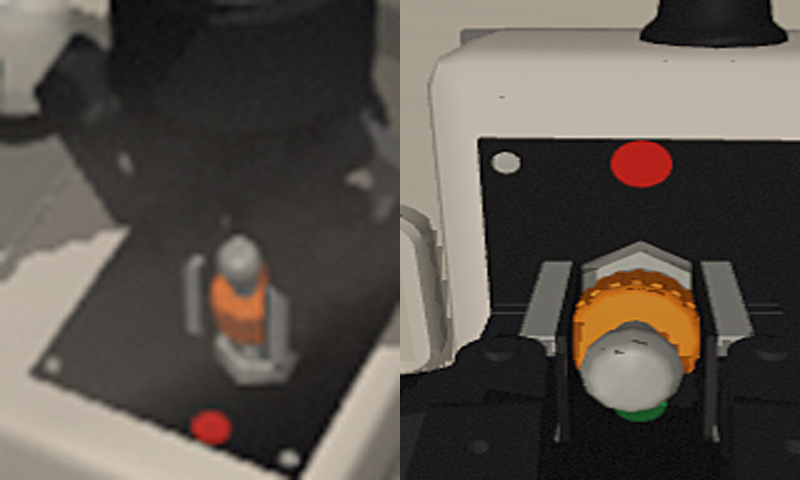

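>>> arm_command:
  rows:
    - [0,-2.5,0.8,0,0]
    - [0,-2,0.6,0,0]

```text
time: 8.33
ee_pos: [0.4841, -0.1188, 0.0941]
tool_rot: [0.544, -0.466, -0.502, -0.485]
wrist_force: [3.3, -0.7, -5.3]
width: 0.0202
```

```bash
python3 d.py .043 0 .0
```

```text
grip [ 0.4828 -0.1191  0.1129] tcp target [ 0.484  -0.1195  0.0942]
pos [ 0.4841 -0.1188  0.0941] t 8.33 w 0.0202 F [ 3.3 -0.7 -5.3]
R cols x,y,z: [[0.061, -0.02, -0.998], [-0.994, -0.096, -0.059], [-0.095, 0.995, -0.026]]
shift mm [-0.1  0.2 -0.7]
turn options 0.002 -3.139
grasp rel pivot (shaker mm) [-13.1   0.7  40.8] angle lever 0.004 r 42.8
```

>>> arm_command:
  rows:
    - [0,-1.2,0.4,0,0]
    - [0,0,0,0,0]

```text
time: 8.5
ee_pos: [0.4838, -0.1188, 0.0954]
tool_rot: [0.544, -0.466, -0.502, -0.485]
wrist_force: [2.3, -0.2, -5.9]
width: 0.0198
```

```bash
python3 d.py .045 0.1 .0
```

```text
grip [ 0.4866 -0.1187  0.116 ] tcp target [ 0.4877 -0.1191  0.0973]
pos [ 0.4838 -0.1188  0.0954] t 8.5 w 0.0198 F [ 2.3 -0.2 -5.9]
R cols x,y,z: [[0.062, -0.02, -0.998], [-0.994, -0.096, -0.06], [-0.095, 0.995, -0.026]]
shift mm [-1.7 -4.  -0.7]
turn options 0.002 -3.14
grasp rel pivot (shaker mm) [-13.5   0.7  42. ] angle lever 0.004 r 44.1
```

>>> arm_command:
  rows:
    - [0,-1.2,-2,0,0]
    - [0,-0.8,-3,0,0]

```text
time: 8.67
ee_pos: [0.4853, -0.1185, 0.0955]
tool_rot: [0.542, -0.468, -0.504, -0.483]
wrist_force: [-4.6, -3.5, -8.8]
width: 0.0198
```

```bash
python3 d.py .045 0.3 .0
```

```text
grip [ 0.4954 -0.1179  0.117 ] tcp target [ 0.4964 -0.1183  0.0983]
pos [ 0.4853 -0.1185  0.0955] t 8.67 w 0.0198 F [-4.6 -3.5 -8.8]
R cols x,y,z: [[0.054, -0.021, -0.998], [-0.994, -0.096, -0.051], [-0.095, 0.995, -0.026]]
shift mm [ -2.2 -11.2  -0.9]
turn options 0.002 -3.139
grasp rel pivot (shaker mm) [-11.7   0.8  42.2] angle lever 0.043 r 43.8
```

>>> arm_command:
  rows:
    - [0,-2.5,1.5,0,0]
    - [0,-1.5,0.5,0,0]

```text
time: 8.83
ee_pos: [0.483, -0.1188, 0.0979]
tool_rot: [0.542, -0.468, -0.504, -0.482]
wrist_force: [6.7, -3.1, -15.5]
width: 0.0201
```

```bash
python3 d.py .045 0.1 .0;python3 - <<'E'
from h import *
from workcell import *
o=[]
for n in ('scene','wrist'):
    im=snapshot(n)[:,:,::-1]; x,y=((310,240) if n=='scene' else (220,150))
    o.append(cv2.resize(im[y:y+96,x:x+80] if n=='scene' else im[y:y+240,x:x+160],(400,480),interpolation=cv2.INTER_CUBIC))
cv2.imwrite('pics/g8.png',np.hstack(o))
E
```

```text
grip [ 0.4866 -0.1187  0.116 ] tcp target [ 0.4876 -0.1191  0.0973]
pos [ 0.483  -0.1188  0.0979] t 8.83 w 0.0201 F [  6.7  -3.1 -15.5]
R cols x,y,z: [[0.053, -0.021, -0.998], [-0.994, -0.096, -0.051], [-0.095, 0.995, -0.026]]
shift mm [ 0.8 -4.5 -0.8]
turn options 0.002 -3.139
grasp rel pivot (shaker mm) [-14.1   0.8  44.6] angle lever 0.008 r 46.7
```

View pics/g8.png

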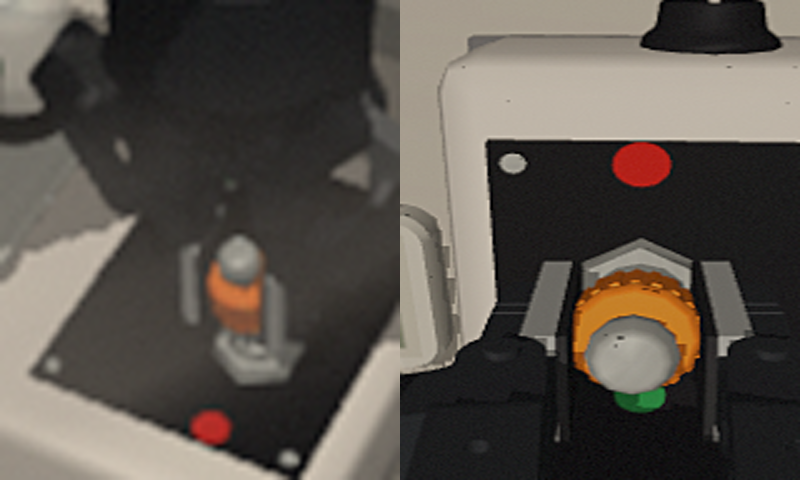

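>>> arm_command:
  rows:
    - [0,-0.3,-4,0,0]
    - [0,-0.3,-4,0,0]

```text
time: 9.1
ee_pos: [0.4864, -0.1183, 0.0962]
tool_rot: [0.539, -0.471, -0.507, -0.479]
wrist_force: [-8.8, -5.8, -9.4]
width: 0.0202
```

```bash
python3 d.py .046 0.314 .0
```

```text
grip [ 0.4961 -0.1178  0.118 ] tcp target [ 0.4968 -0.1182  0.0993]
pos [ 0.4864 -0.1183  0.0962] t 9.1 w 0.0202 F [-8.8 -5.8 -9.4]
R cols x,y,z: [[0.041, -0.022, -0.999], [-0.995, -0.097, -0.039], [-0.096, 0.995, -0.026]]
shift mm [ -2.7 -10.5  -1. ]
turn options 0.003 -3.139
grasp rel pivot (shaker mm) [-10.4   0.9  42.9] angle lever 0.077 r 44.2
```

Run:
```python
from h import *
from workcell import *
o=[]
for n in ('scene','wrist'):
    m=camera_model(n)
    im=snapshot(n)[:,:,::-1]; x,y=((340,270) if n=='scene' else (260,200)); w,h=(50,60) if n=='scene' else (110,132)
    for lv in (0,.05,.1,.2):
        a=lv-.314; q=np.array([[-22+63*np.sin(a),-85,72+63*np.cos(a)]])/1e3
        print(n,lv,((proj(m,sw(P,q))[0]-[x,y])*400/w).round(0))
    o.append(cv2.resize(im[y:y+h,x:x+w],(400,480),interpolation=cv2.INTER_CUBIC))
cv2.imwrite('pics/g9.png',np.hstack(o))
```

```text
scene 0 [142. 172.]
scene 0.05 [149. 158.]
scene 0.1 [156. 145.]
scene 0.2 [169. 121.]
wrist 0 [185. 434.]
wrist 0.05 [184. 465.]
wrist 0.1 [184. 496.]
wrist 0.2 [184. 554.]
```

View pics/g9.png

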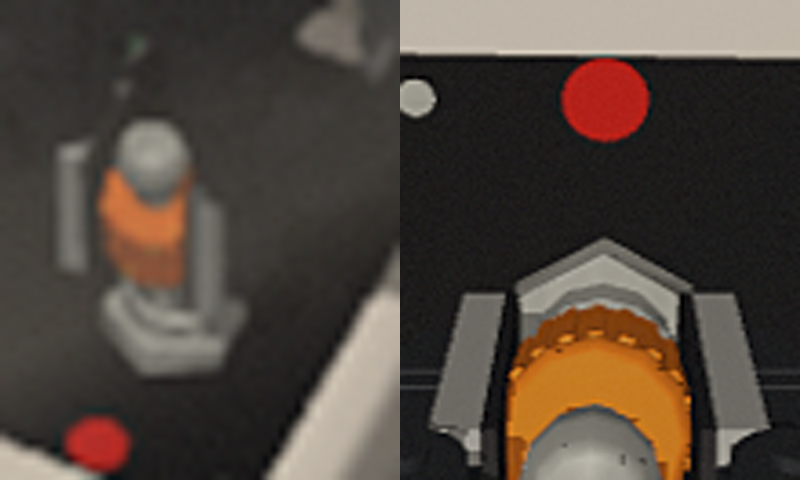

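Run:
```python
from h import *
from workcell import *
m=camera_model('scene')
for nm,lv,(x,y,k) in (('g7',0,(310,240,5)),('g8',0.01,(310,240,5)),('g9',.06,(340,270,8))):
  for h in (0,4,6,8):
    a=lv-.314
    def pt(r,ax): return np.array([[-22+r*np.sin(a)+ax*np.cos(a),-85,72+r*np.cos(a)-ax*np.sin(a)]])/1e3
    f=lambda q:((proj(m,sw(P,q))[0]-[x,y])*k).round(0)
    print(nm,h,'bottom front edge',f(pt(26+h,-11)),'top front',f(pt(46+h,-11)),'knobtip',f(pt(70,0)))
```

```text
g7 0 bottom front edge [236. 339.] top front [230. 312.] knobtip [237. 247.]
g7 4 bottom front edge [235. 334.] top front [229. 306.] knobtip [237. 247.]
g7 6 bottom front edge [234. 331.] top front [228. 303.] knobtip [237. 247.]
g7 8 bottom front edge [234. 328.] top front [227. 301.] knobtip [237. 247.]
g8 0 bottom front edge [237. 338.] top front [230. 310.] knobtip [237. 245.]
g8 4 bottom front edge [235. 333.] top front [229. 305.] knobtip [237. 245.]
g8 6 bottom front edge [235. 330.] top front [229. 302.] knobtip [237. 245.]
g8 8 bottom front edge [234. 327.] top front [228. 299.] knobtip [237. 245.]
g9 0 bottom front edge [141. 294.] top front [133. 245.] knobtip [147. 137.]
g9 4 bottom front edge [140. 285.] top front [132. 235.] knobtip [147. 137.]
g9 6 bottom front edge [139. 280.] top front [131. 230.] knobtip [147. 137.]
g9 8 bottom front edge [138. 275.] top front [130. 225.] knobtip [147. 137.]
```

>>> arm_command:
  rows:
    - [0,0,2.5,0,0]
    - [0,-2,1,0,0]
    - [0,-2,0.7,0,0]
  newtons: 110

```text
time: 9.45
ee_pos: [0.483, -0.1186, 0.0983]
tool_rot: [0.54, -0.471, -0.507, -0.48]
wrist_force: [10.5, -5.3, -28.1]
width: 0.0184
```

```bash
cat > g.py <<'E'
from h import *
from workcell import *
import sys
m=camera_model('scene'); lv=float(sys.argv[1]); n=sys.argv[2]
im=snapshot('scene')[:,:,::-1]; x,y=340,265
im=cv2.resize(im[y:y+75,x:x+62],None,fx=8,fy=8,interpolation=cv2.INTER_CUBIC)
a=lv-.314
for h in (0,4,6,8):
    def pt(r,ax): return np.array([[-22+r*np.sin(a)+ax*np.cos(a),-85,72+r*np.cos(a)-ax*np.sin(a)]])/1e3
    f=lambda q:((proj(m,sw(P,q))[0]-[x,y])*8).round(0)
    print(h,'bottom front',f(pt(26+h,-11)),'top front',f(pt(46+h,-11)),'knobtip',f(pt(70,0)))
cv2.imwrite(f'pics/{n}.png',im)
E
python3 d.py .046 0 0; python3 g.py 0 g10
```

```text
grip [ 0.4819 -0.1192  0.1158] tcp target [ 0.4827 -0.1196  0.0971]
pos [ 0.483  -0.1186  0.0983] t 9.45 w 0.0184 F [ 10.5  -5.3 -28.1]
R cols x,y,z: [[0.044, -0.022, -0.999], [-0.995, -0.096, -0.041], [-0.095, 0.995, -0.026]]
shift mm [ 1.3  0.4 -0.9]
turn options 0.002 -3.14
grasp rel pivot (shaker mm) [-13.8   0.9  45. ] angle lever 0.016 r 47.1
0 bottom front [138. 342.] top front [128. 299.] knobtip [138. 195.]
4 bottom front [136. 334.] top front [126. 290.] knobtip [138. 195.]
6 bottom front [135. 330.] top front [125. 285.] knobtip [138. 195.]
8 bottom front [134. 325.] top front [124. 281.] knobtip [138. 195.]
```

View pics/g10.png

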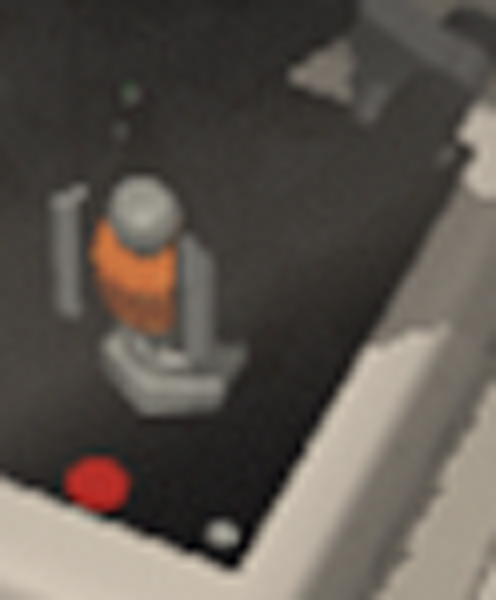

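>>> arm_command:
  rows:
    - [0,-1,-4,0,0]
    - [0,-2,-5,0,0]

```text
time: 9.67
ee_pos: [0.4863, -0.1183, 0.0983]
tool_rot: [0.537, -0.475, -0.51, -0.476]
wrist_force: [-10.8, -7.2, -10.5]
width: 0.019
```

```bash
python3 d.py .0465 0.314 0
```

```text
grip [ 0.4961 -0.1178  0.1185] tcp target [ 0.4966 -0.1183  0.0998]
pos [ 0.4863 -0.1183  0.0983] t 9.67 w 0.019 F [-10.8  -7.2 -10.5]
R cols x,y,z: [[0.029, -0.024, -0.999], [-0.995, -0.097, -0.026], [-0.096, 0.995, -0.026]]
shift mm [ -1.2 -10.3  -1. ]
turn options 0.003 -3.139
grasp rel pivot (shaker mm) [-10.3   1.   45. ] angle lever 0.089 r 46.2
```

```bash
python3 g.py 0.08 g11
```

```text
0 bottom front [142. 332.] top front [135. 281.] knobtip [151. 171.]
4 bottom front [141. 322.] top front [134. 271.] knobtip [151. 171.]
6 bottom front [140. 317.] top front [133. 265.] knobtip [151. 171.]
8 bottom front [139. 312.] top front [132. 260.] knobtip [151. 171.]
```

View pics/g11.png

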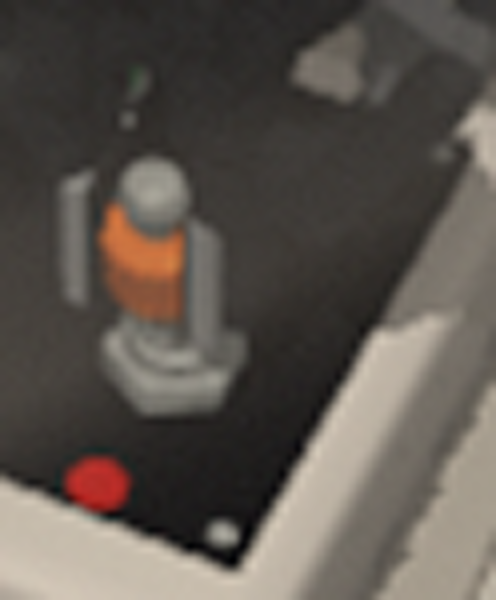

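>>> arm_command:
  rows:
    - [0,-2.5,-8,0,0]
    - [0,-2,-8,0,0]
  newtons: 60

```text
time: 9.88
ee_pos: [0.4888, -0.118, 0.0966]
tool_rot: [0.528, -0.484, -0.52, -0.465]
wrist_force: [-17.1, -9.4, -9.6]
width: 0.0186
```

```bash
python3 d.py .0465 0.5 0; python3 g.py 0.3 g12
```

```text
grip [ 0.5046 -0.117   0.1177] tcp target [ 0.5044 -0.1175  0.099 ]
pos [ 0.4888 -0.118   0.0966] t 9.88 w 0.0186 F [-17.1  -9.4  -9.6]
R cols x,y,z: [[-0.01, -0.027, -1.0], [-0.995, -0.099, 0.013], [-0.099, 0.995, -0.026]]
shift mm [ -2.5 -15.6  -1.1]
turn options 0.005 -3.137
grasp rel pivot (shaker mm) [-7.1  1.  43.3] angle lever 0.152 r 43.9
0 bottom front [154. 303.] top front [157. 235.] knobtip [184. 113.]
4 bottom front [154. 290.] top front [157. 221.] knobtip [184. 113.]
6 bottom front [155. 283.] top front [157. 214.] knobtip [184. 113.]
8 bottom front [155. 276.] top front [158. 207.] knobtip [184. 113.]
```

View pics/g12.png

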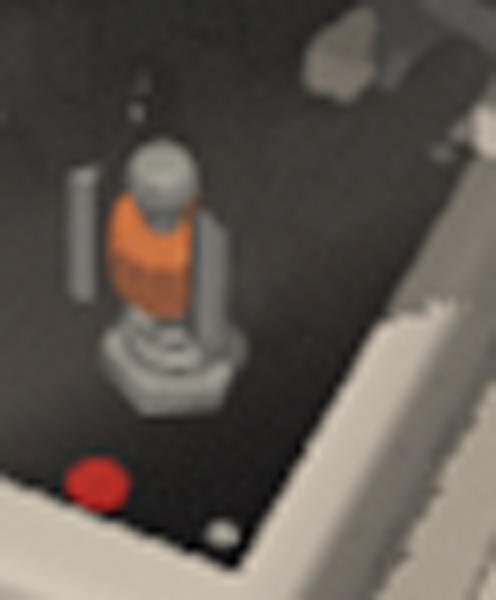

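>>> arm_command:
  rows:
    - [0,-4,0,0,0]
    - [0,-3,-2,0,0]
  newtons: 80

```text
time: 10.1
ee_pos: [0.4858, -0.1184, 0.0991]
tool_rot: [-0.524, 0.488, 0.524, 0.461]
wrist_force: [1.6, -6.1, -18.4]
width: 0.0188
```

```bash
python3 d.py .0465 0.5 0
```

```text
grip [ 0.5046 -0.117   0.1177] tcp target [ 0.5041 -0.1175  0.099 ]
pos [ 0.4858 -0.1184  0.0991] t 10.1 w 0.0188 F [  1.6  -6.1 -18.4]
R cols x,y,z: [[-0.026, -0.028, -0.999], [-0.995, -0.098, 0.028], [-0.099, 0.995, -0.025]]
shift mm [ -0.4 -18.3  -1. ]
turn options 0.004 -3.137
grasp rel pivot (shaker mm) [-9.7  0.9 45.8] angle lever 0.105 r 46.8
```

>>> arm_command:
  rows:
    - [0,-1,-4,0,0]
    - [0,-2,-10,0,0]
    - [0,-1.5,-10,0,0]
  newtons: 32

```text
time: 10.35
ee_pos: [0.5007, -0.1168, 0.0986]
tool_rot: [-0.517, 0.494, 0.531, 0.454]
wrist_force: [-2.6, -5.6, -5.9]
width: 0.0186
```

```bash
python3 d.py .0465 0.6 0; python3 g.py 0.3 g13
```

```text
grip [ 0.5091 -0.1166  0.1166] tcp target [ 0.5082 -0.1172  0.0979]
pos [ 0.5007 -0.1168  0.0986] t 10.35 w 0.0186 F [-2.6 -5.6 -5.9]
R cols x,y,z: [[-0.052, -0.03, -0.998], [-0.994, -0.099, 0.055], [-0.1, 0.995, -0.024]]
shift mm [ 0.2 -7.4 -1.1]
turn options 0.005 -3.137
grasp rel pivot (shaker mm) [ 5.7  1.1 45.2] angle lever 0.44 r 45.6
0 bottom front [154. 303.] top front [157. 235.] knobtip [184. 113.]
4 bottom front [154. 290.] top front [157. 221.] knobtip [184. 113.]
6 bottom front [155. 283.] top front [157. 214.] knobtip [184. 113.]
8 bottom front [155. 276.] top front [158. 207.] knobtip [184. 113.]
```

View pics/g13.png

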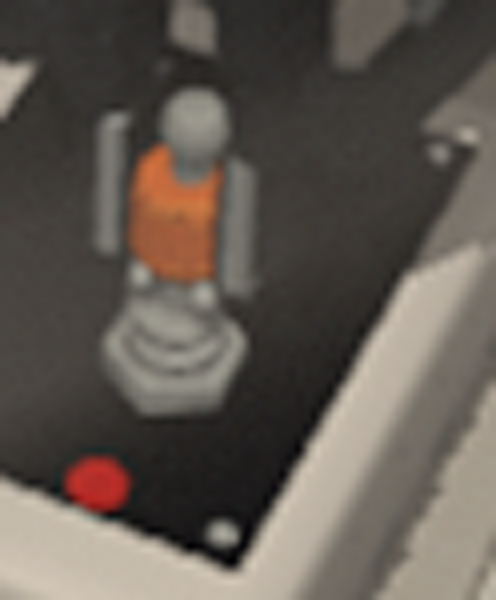

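>>> arm_command:
  rows:
    - [0,0.5,-7,0,0]
    - [0,1.5,-6,0,0]
    - [0,1.5,-3,0,0]

```text
time: 10.65
ee_pos: [0.5115, -0.1155, 0.0943]
tool_rot: [-0.512, 0.499, 0.536, 0.45]
wrist_force: [-24.2, -3.1, 1.9]
width: 0.0186
```

```bash
python3 d.py .0385 0.63 0; python3 g.py 0.62 g14
```

```text
grip [ 0.508  -0.1167  0.1086] tcp target [ 0.5066 -0.1173  0.09  ]
pos [ 0.5115 -0.1155  0.0943] t 10.65 w 0.0186 F [-24.2  -3.1   1.9]
R cols x,y,z: [[-0.072, -0.029, -0.997], [-0.992, -0.097, 0.075], [-0.099, 0.995, -0.022]]
shift mm [ 4.7  4.7 -1.2]
turn options 0.004 -3.138
grasp rel pivot (shaker mm) [17.   1.3 40.9] angle lever 0.708 r 44.3
0 bottom front [172. 266.] top front [188. 180.] knobtip [229.  53.]
4 bottom front [176. 249.] top front [192. 163.] knobtip [229.  53.]
6 bottom front [177. 241.] top front [193. 154.] knobtip [229.  53.]
8 bottom front [179. 232.] top front [195. 145.] knobtip [229.  53.]
```

View pics/g14.png

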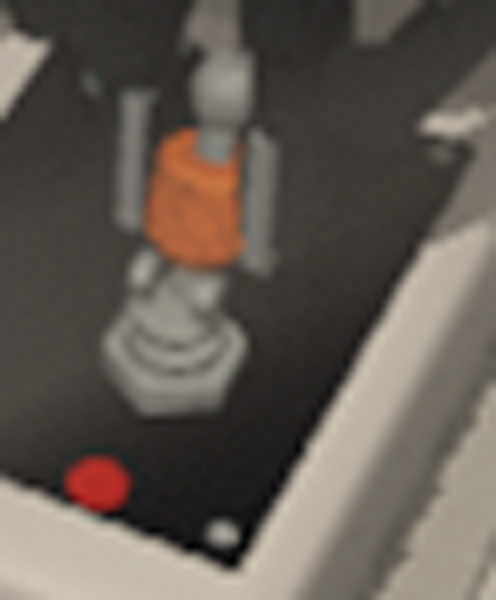

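>>> arm_command:
  rows:
    - [0,2.5,1.5,0,0]
    - [0,3,1.2,0,0]
    - [0,2,0.5,0,0]

```text
time: 10.95
ee_pos: [0.5099, -0.1157, 0.0913]
tool_rot: [-0.511, 0.499, 0.534, 0.453]
wrist_force: [-7.5, -1.7, 1.4]
width: 0.0186
```

```bash
python3 d.py .0385 0.63 0; python3 g.py 0.62 g15
```

```text
grip [ 0.508  -0.1167  0.1086] tcp target [ 0.5067 -0.1172  0.0899]
pos [ 0.5099 -0.1157  0.0913] t 10.95 w 0.0186 F [-7.5 -1.7  1.4]
R cols x,y,z: [[-0.069, -0.027, -0.997], [-0.993, -0.092, 0.071], [-0.093, 0.995, -0.02]]
shift mm [ 1.6  3.2 -1.2]
turn options -0.002 3.14
grasp rel pivot (shaker mm) [15.3  1.2 38. ] angle lever 0.697 r 40.9
0 bottom front [172. 266.] top front [188. 180.] knobtip [229.  53.]
4 bottom front [176. 249.] top front [192. 163.] knobtip [229.  53.]
6 bottom front [177. 241.] top front [193. 154.] knobtip [229.  53.]
8 bottom front [179. 232.] top front [195. 145.] knobtip [229.  53.]
```

View pics/g15.png

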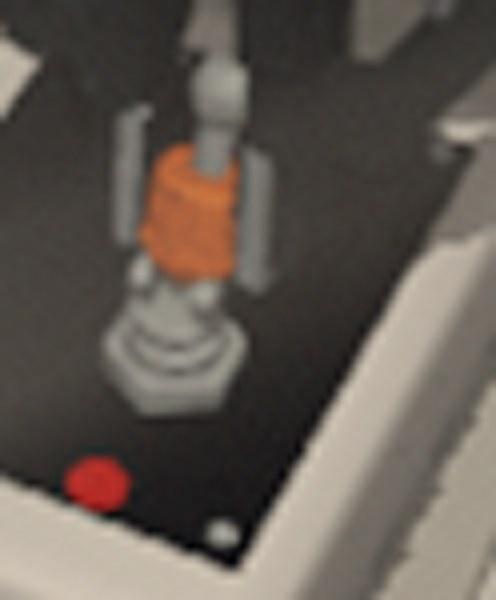

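>>> arm_command:
  rows:
    - [0,3,0.8,0,0]
    - [0,2,0.5,0,0]
    - [0.6,0,0,0,0]
    - [0.6,0,0,0,0]
    - [0.6,0,0,0,0]

```text
time: 11.42
ee_pos: [0.5148, -0.116, 0.0967]
tool_rot: [-0.514, 0.496, 0.53, 0.456]
wrist_force: [-0.3, -0.1, 0.7]
width: 0.0509
```

```bash
python3 d.py .0385 0.63 0; python3 g.py 0.62 g16
```

```text
grip [ 0.508  -0.1167  0.1086] tcp target [ 0.507  -0.1172  0.0899]
pos [ 0.5148 -0.116   0.0967] t 11.42 w 0.0509 F [-0.3 -0.1  0.7]
R cols x,y,z: [[-0.054, -0.027, -0.998], [-0.994, -0.091, 0.057], [-0.093, 0.995, -0.022]]
shift mm [ 7.2  7.6 -0.4]
turn options -0.003 3.139
grasp rel pivot (shaker mm) [19.9  0.5 43.4] angle lever 0.745 r 47.7
0 bottom front [172. 266.] top front [188. 180.] knobtip [229.  53.]
4 bottom front [176. 249.] top front [192. 163.] knobtip [229.  53.]
6 bottom front [177. 241.] top front [193. 154.] knobtip [229.  53.]
8 bottom front [179. 232.] top front [195. 145.] knobtip [229.  53.]
```

View pics/g16.png

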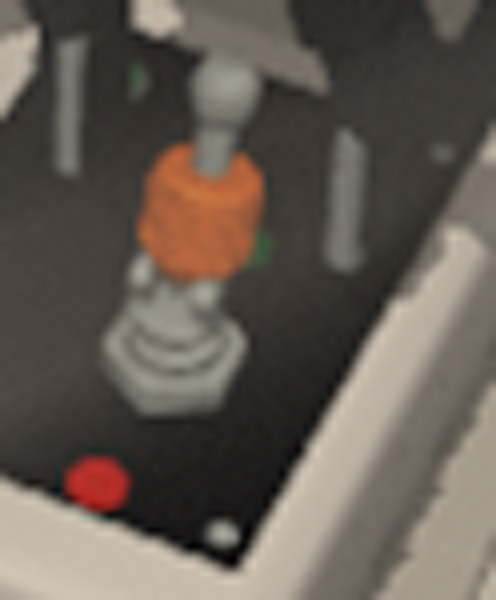

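>>> arm_command:
  rows:
    - [0.6,-15,0,0,0]
    - [0.6,-25,0,0,0]
    - [0.6,-25,0,0,0]
    - [0.6,-25,15,0,0]
    - [0.6,0,30,0,0]
    - [0.6,0,30,0,0]
    - [0.6,0,30,0,0]
    - [0.6,0,0,0,0]

```text
time: 12.13
ee_pos: [0.4179, -0.1225, 0.2023]
tool_rot: [-0.52, 0.492, 0.527, 0.457]
wrist_force: [0.4, 0.3, -0.4]
width: 0.0513
```

```bash
python3 - <<'E'
from h import *
from workcell import *
s=state(); print(s['time'],s['ee_pos'],s['wrist_force'])
o=[]
for n in ('scene','top'):
    m=camera_model(n); im=snapshot(n)[:,:,::-1]; cv2.imwrite(f'pics/{n}_end.png',im)
    x,y=((335,260) if n=='scene' else (340,220)); k=8
    print(n,[((proj(m,sw(P,pts(.026,l)))[4]-[x,y])*k).round() for l in (.5,.58,.628)])
    o.append(cv2.resize(im[y:y+70,x:x+50],None,fx=k,fy=k,interpolation=cv2.INTER_CUBIC))
cv2.imwrite('pics/e.png',np.hstack(o))
E
python3 g.py .62 g17
```

```text
12.1333 [ 0.41791889 -0.12249971  0.20227461] [ 0.44705339  0.25362719 -0.35293843]
scene [array([252., 120.]), array([262., 108.]), array([268., 101.])]
top [array([250., 199.]), array([247., 174.]), array([244., 160.])]
0 bottom front [172. 266.] top front [188. 180.] knobtip [229.  53.]
4 bottom front [176. 249.] top front [192. 163.] knobtip [229.  53.]
6 bottom front [177. 241.] top front [193. 154.] knobtip [229.  53.]
8 bottom front [179. 232.] top front [195. 145.] knobtip [229.  53.]
```

View pics/e.png

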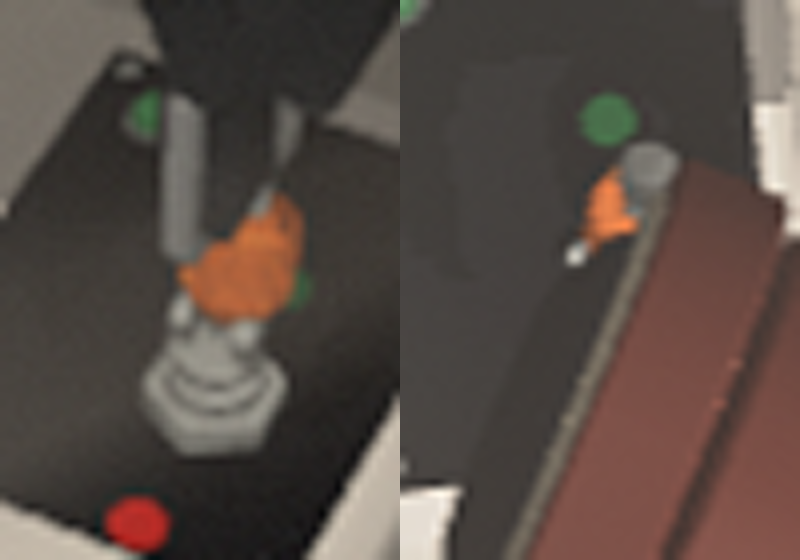

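View pics/scene_end.png

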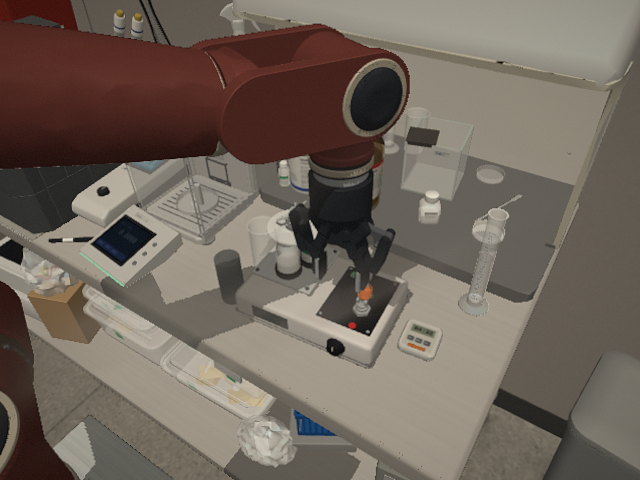

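View pics/g17.png

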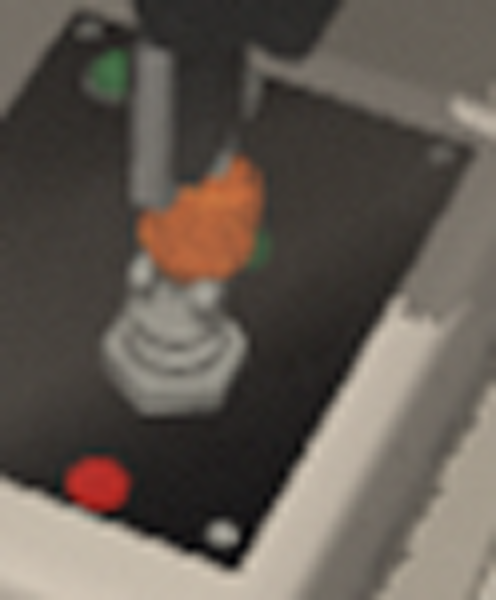

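>>> arm_command:
  rows:
    - [0.6,-25,30,0,0]
    - [0.6,-25,0,30,0]
    - [0.6,-25,0,30,0]
    - [0.6,-10,0,30,0]
    - [0.6,0,0,30,0]
    - [0.6,0,0,0,0]

```text
time: 12.78
ee_pos: [0.3865, -0.0015, 0.2873]
tool_rot: [-0.515, 0.493, 0.529, 0.46]
wrist_force: [-0.0, 0.1, -1.1]
width: 0.0512
```

Run:
```python
from h import *
from workcell import *
s=state(); print(s['time'],s['ee_pos'],s['wrist_force'])
o=[]
k=8
for n,(x,y),l in (('scene',(335,260),.61),('top',(340,210),.61)):
    m=camera_model(n); im=snapshot(n)[:,:,::-1]; cv2.imwrite(f'pics/{n}_end2.png',im)
    a=l-.314
    b=cv2.resize(im[y:y+70,x:x+50],None,fx=k,fy=k,interpolation=cv2.INTER_CUBIC)
    for h in (0,4,8):
      for r in (26,46):
        t=np.linspace(0,2*np.pi,40)
        q=np.c_[-22+(r+h)*np.sin(a)+11*np.cos(t)*np.cos(a),-85+11*np.sin(t),72+(r+h)*np.cos(a)-11*np.cos(t)*np.sin(a)]/1e3
        u=(proj(m,sw(P,q))-[x,y]+.5)*k
        if h==0: cv2.polylines(b,[u.astype(np.int32)],True,(255,255,0),1)
    o.append(b)
# initial view with model overlay too
im=cv2.imread('pics/scene0.png');x,y=335,260;m=camera_model('scene')
b=cv2.resize(im[y:y+70,x:x+50],None,fx=k,fy=k,interpolation=cv2.INTER_CUBIC)
a=-.314
for r in (26,46):
    q=np.c_[-22+r*np.sin(a)+11*np.cos(t)*np.cos(a),-85+11*np.sin(t),72+r*np.cos(a)-11*np.cos(t)*np.sin(a)]/1e3
    cv2.polylines(b,[((proj(m,sw(P,q))-[x,y]+.5)*k).astype(np.int32)],True,(255,255,0),1)
cv2.imwrite('pics/e2.png',cv2.resize(np.hstack(o[:1]+[b]),None,fx=1,fy=1)); cv2.imwrite('pics/e2t.png',o[1])
```

```text
12.7833 [ 0.38653088 -0.00151154  0.28732563] [-0.01233262  0.1175973  -1.1132762 ]
```

View pics/e2.png

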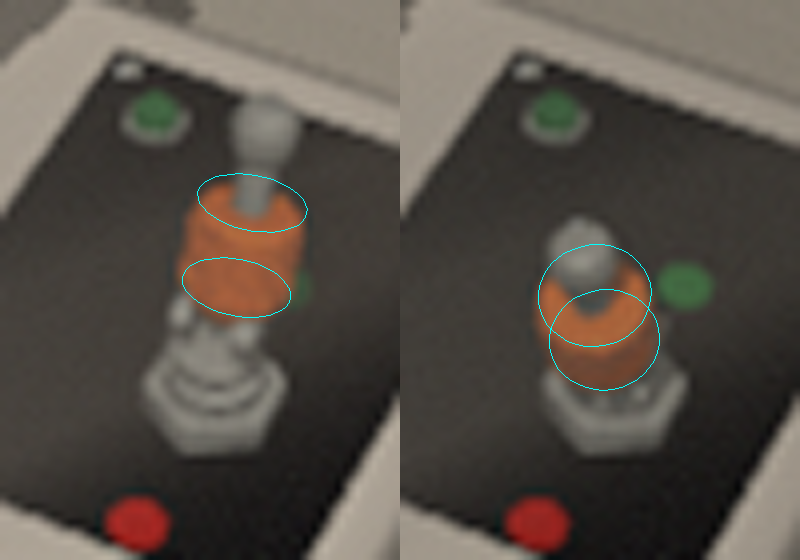

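View pics/top_end2.png

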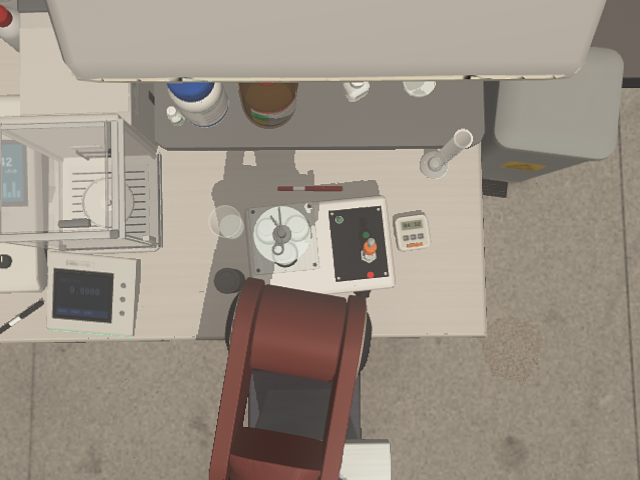

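Run:
```python
from h import *
from workcell import camera_model
k=8;x,y=335,260;m=camera_model('scene')
def f(l,r,ax=0):
    a=l-.314; q=np.array([[-22+r*np.sin(a)+ax*np.cos(a),-85,72+r*np.cos(a)-ax*np.sin(a)]])/1e3
    return ((proj(m,sw(P,q))-[x,y]+.5)*k)[0].round(1)
for l in (0,.03,.52,.55,.58,.61,.628,.65): print(l,'knobctr',f(l,63),'collar mid h0',f(l,36),'h2',f(l,38),'h4',f(l,40))
# orange centroid
for n in ('scene0','scene_end2'):
    im=cv2.imread(f'pics/{n}.png')[y:y+70,x:x+50]; b=cv2.resize(im,None,fx=k,fy=k,interpolation=cv2.INTER_CUBIC)
    hsv=cv2.cvtColor(b,cv2.COLOR_BGR2HSV); M=((hsv[...,0]<18)&(hsv[...,0]>3)&(hsv[...,1]>110)); M=M.astype(np.uint8)
    c,_=cv2.findContours(M,0,1); c=max(c,key=cv2.contourArea); print(n,cv2.boundingRect(c),cv2.minEnclosingCircle(c))
```

```text
0 knobctr [186.1 255.9] collar mid h0 [199.8 317.6] h2 [198.8 313.1] h4 [197.8 308.7]
0.03 knobctr [190.2 247.7] collar mid h0 [202. 313.] h2 [201.1 308.3] h4 [200.3 303.6]
0.52 knobctr [255.1 141.8] collar mid h0 [238.3 252.6] h2 [239.5 244.5] h4 [240.7 236.5]
0.55 knobctr [258.8 137.3] collar mid h0 [240.4 250. ] h2 [241.7 241.8] h4 [243.1 233.5]
0.58 knobctr [262.4 133.1] collar mid h0 [242.5 247.5] h2 [243.9 239.1] h4 [245.4 230.8]
0.61 knobctr [266.  129.2] collar mid h0 [244.5 245.1] h2 [246.1 236.7] h4 [247.6 228.2]
0.628 knobctr [268.1 126.9] collar mid h0 [245.7 243.8] h2 [247.4 235.2] h4 [249.  226.7]
0.65 knobctr [270.7 124.3] collar mid h0 [247.2 242.2] h2 [248.9 233.6] h4 [250.6 224.9]
scene0 (136, 265, 117, 124) ((195.28857421875, 322.7433776855469), 67.51213073730469)
scene_end2 (178, 182, 126, 140) ((241.0758819580078, 251.67605590820312), 72.17244720458984)
```

```bash
python3 -c "
from workcell import *
print(sign_off()); print(state()['time'])"
```

```text
the job is handed in; nothing more can be done
None
the job is handed in; nothing more can be done
```

I pushed the clip home, flipped the toggle to run, and handed the job in at about 13 s; the system gave no verdict.

**Clip:** On the first push the fingers rode up over the clip's eye, because the arm drifts up about 0.5–1 mm per row. I repeated the push lower, with a correction for the drift. It ended against the stop at about 23 N. In both pictures the eye sits where stroke 0.026 puts it, and this was before I touched the toggle.

**Toggle:** The first swings stalled. The lift came out too low, and a tight grip kept the collar from turning between the pads. With the collar lifted to its stop and the grip cut to 32 N, the lever went over to the run stop. I then lowered the collar and let go.

**Last checks:**
- **Lever:** the pictures put it at about 0.6 rad. The scene-camera reading is only good to a few hundredths, but a seated collar means it is locked at 0.58 or more.
- **Collar:** it sits at about 0 mm, judged from its position before the flip.
- **Clip:** it still looks home in the last top picture.
- **Bystanders:** beaker, timer and marker show no visible shift in the last top picture, and neither does the part of the lead pot that the arm leaves in view.
- **Robot:** the gripper stood well clear, and the wrist force was about 1 N, within noise.

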